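# Release the batten and hold it up level for sighting

### The job

I want to sight along the long pine batten that lies in the holding jig. Slide the jig's keeper all the way back to its stop, off the batten's end, then grip the batten at its middle and lift it, keeping it level all the way, until it is about 20 cm above the bench top. Finish still holding it there, level and steady in the gripper and touching nothing else; do not put it down, and leave the other things on the bench where they lie.

Things in the scene. Friction and masses are not known exactly. Their poses are not given: they have to be found in the camera images.
- jig: Low wooden jig fixed to the bench, board 100 x 340 x 14 mm, long side along its y; origin: centre of its underside, z up. Its y points to the robot's left, within 0.35 rad. An end stop 56 mm high (above the bench) stands at y = -153 mm. Keeper's track: block 40 mm wide in x, y = 56 to 168 mm, side strips 70 mm high; the keeper's stop, 79 mm high, is at y = 172 mm.
- cradle (a point): Fixed point in the jig, axes as the jig's: where the centre of the batten's underside lies at the start, 40 mm above the bench. Two notched wooden cradles carry the batten, centred 55 mm toward -y and 65 mm toward +y of it, each 30 mm long (y), 75 mm wide (x), cheeks 52 mm above the bench; between them is an open gap 90 mm long.
- batten: Straight pine offcut 45 x 190 x 21 mm (x, y, z), 0.06 to 0.14 kg, the longer, flatter of the two offcuts. Origin: centre of its underside, y along its length, z up; mass centre at mid-length. Lies in the cradles, 2 mm play at either side, top 61 mm above the bench. Between the cradles its long sides are free to be gripped from above, across the 45 mm.
- keeper (a joint): Sliding keeper of the jig, a steel strip 31 mm wide, moves along the jig's y; value in m. At 0 it reaches 20 mm over the batten's +y end, 2 mm above it, so that the batten cannot be lifted; at 0.060 it is fully back at its stop, clear of the batten. Starts at 0 to 0.012, stays where it is left, takes about 2 N to slide.
- keeper_grip (a point): Grip of the keeper: upright wooden fin 14 mm thick (jig's x), 34 mm long (jig's y), 42 mm tall, foot 68 mm and top 110 mm above the bench. This point is on its middle plane, 94 mm above the bench; it moves with the keeper toward the jig's +y as the joint value grows. Axes as the jig's. Take it from above, closing along the jig's x.
- pencil: Carpenter's pencil 13 x 174 x 8 mm lying beside the jig on its -x side, leave alone. Origin at the centre of its underside.
- tape_measure: Pocket tape measure 38 x 83 x 64 mm standing beside the jig on its +x side, leave alone. Origin at the centre of its underside.
- nail_tin: Open round tin of nails, diameter 75 mm, 50 mm high, at the left or right of the bench, leave alone. Origin at the centre of its underside.
- short_offcut: Short thick pine offcut 48 x 110 x 36 mm, at the left or right of the bench: not the batten, leave alone. Origin at the centre of its underside.
Things that resemble listed ones, but are neither listed nor needed, are in the scene too. There is more than one size of the batten; the job needs the larger.

How it is judged:
On the way, in this order (a step that is already met when the one before it is completed fails the run):
1. the keeper is slid back to its stop while the batten still lies in the cradles (value of joint keeper above 0.05 m and distance between batten and cradle below 0.015 m), for 0.2 s.
2. the batten is lifted clear, held by the fingers and level (value of joint keeper above 0.05 m and height (world z) of batten between 0.14 and 0.31 m and angle between batten's own z axis and vertical below 0.12 rad and contact force between the fingers and batten above 0.5 N and contact force between batten and jig below 0.05 N), for 0.3 s.
At the end, for the whole second after the job is handed in: The batten is held by the fingers, its underside 140 to 310 mm above the bench top, level within 0.12 rad (7 degrees), at rest (under 20 mm/s and 0.15 rad/s) and touching neither jig nor the other things; the keeper is within 10 mm of its stop (joint over 0.050) (all of step 2 and linear speed of batten below 0.02 m/s and angular speed of batten below 0.15 rad/s and contact force between batten and tape_measure below 0.05 N and contact force between batten and nail_tin below 0.05 N and contact force between batten and short_offcut below 0.05 N); the arm keeps its last pose, push and grip.
It fails at once if the batten is tipped by more than 0.3 rad (17 degrees) (angle between batten's own z axis and vertical above 0.3 rad).
It fails at once if the pencil is moved by more than 30 mm (distance of pencil from where it was at the start of the episode above 0.03 m).
It fails at once if the tape measure is moved by more than 30 mm (distance of tape_measure from where it was at the start of the episode above 0.03 m).
It fails at once if the nail tin is moved by more than 30 mm (distance of nail_tin from where it was at the start of the episode above 0.03 m).
It fails at once if the short offcut is moved by more than 30 mm (distance of short_offcut from where it was at the start of the episode above 0.03 m).
It also fails if it takes over 48 s, if anything falls off the work surface, if the arm or the gripper's body presses on something with over 40 N, if the wrist force passes 120 N, or if a joint passes its speed limit or range.

### The arm

A 6-joint arm with a two-finger parallel gripper is mounted at the origin on a cart in front of the work surface, level with it; the furniture and walls round the work are solid. World frame = base frame: x ahead of the robot, y to its left, z up, the work surface at z = 0. Lengths are in m, angles in rad, forces in N, time in s.
With the tool pointing down it reaches from about 0.35 to 0.975 m from the base axis. Payload 4.9 kg.
Tool frame: the origin (TCP) lies at the very end of the fingers, on their centre line; the grasp point (between the pads) lies 19 mm behind it; z points along the fingers, y is the line along which they close (so a half turn about z gives the same grasp; the last joint's range is limited). The gripper opens to 85 mm and grips with 20 to 120 N. Pads are 22 mm wide; open, the fingers measure 114 mm over their backs; the gripper's body (76 mm by 85 mm) begins 54 mm behind the grasp point. The pads swing forward as they close: fully open they stand 13 mm farther back than shut.
Start: joints at [-1.328, 0.053, 1.613, -0, 1.476, -0.119], TCP at [0.221, -0.585, 0.231] pointing down, gripper open.
Joint ranges: [-3.01, 3.01], [-1.01, 2.22], [0.06, 2.58], [-1.02, 4.17], [0.09, 2.62], [-3.14, 3.14]. Speed limits (rad/s): [2.57, 2.57, 3.14, 3.14, 3.14, 3.14].

### API

Orientations are given as a unit quaternion [w, x, y, z].
In Python, from plant import manip, vision, order gives the robot as it stands.
- The arm moves only by the tool play_rows, never from a script. Its argument "steps" is a list that holds one entry, the list of rows, each a list of 6 numbers: the shift along the tool's x, y, z in mm, then the turn, a rotation vector about the tool's x, y, z in degrees. A call has 1 to 12 rows; each row is the pose to reach, as a shift and turn from the pose commanded when the call began, along the tool's axes at that moment; what a row does not reach only later rows make up. A row lasts 1/12 s, in which the tool goes at most 41.7 mm and 7.16 degrees, less where a joint would pass 70% of its speed; a pose out of reach is approached as far as the arm can. A call with a gripper value outside its range is refused whole. "claw" is the gripper's target within -1 to 1 (fully open at 1, half-way at 0, shut at -1), set as the call begins (left out, the last holds). The fingers move at their own pace and stop on an object; the grip force is fixed at half the most. Time passes only in rows, so rows that repeat a pose let the fingers close. It gives the time, the measured TCP pose, the force, the opening and the grip force at its end, in the units of the state.
- manip.state(): the state, without advancing time (a new reading comes with each control period).
- vision.grab_frame(name): name is "side" or "top" or "wrist"; returns (picture, depth): 400x640x3 uint8, blue, green, red; 400x640 float32, m along the optical axis (not along the pixel's ray), 0 where there is no reading.
- vision.camera_info(name): a dict with "K" (3x3 intrinsics, pixels), "eye" and "orientation" of the camera in the world; the wrist camera has in their place "T_tool_cam" (4x4, takes a point from camera to tool coordinates, whose origin is the TCP and whose axes are the flange's). Camera axes: x right, y down, z forward; pixel columns grow to the right and rows downward; lengths in m; the calibration is good to about 2 mm. A picture is of the moment at which its call begins: read the wrist's pose just before it. camera_info takes no time and is no camera call.
- order.job_done(): hands the job in; it is judged then, once.
The state is a dict: "time": time; "joint_pos": joint angles; "joint_vel": joint speeds; "joint_efforts": joint torques, N m; "tool_pos": TCP position; "tool_rot": TCP orientation; "contact_force": force on the tool from outside, world axes, zero at the start; "ft_torque": the same for the moment, N m; "gripper_width": opening from 0.0 (shut) to 1.0 (fully open); "grasp_force": force on a finger pad.
Only numpy, scipy, OpenCV 4.12 (cv2) and the standard library are available. Lean on these libraries where they do the work, as an engineer would, in place of code of your own. Each camera call takes 0.05 s, during which the arm holds its last target. There are 200 camera calls.

## Working session

There is one attempt and no reset: what is moved stays moved. The work goes in short steps, Python scripts to look and compute and a tool call to move; the robot and the scene stay as the last step left them, time stands still between calls to the robot, and variables do not carry over. Pictures are saved under pics/ and viewed, at most 10 in all, crops included, and the job is handed in when it is done.

Besides the shell and the picture viewer there is one more tool, called as a command line: name --argument value ..., lists and objects as JSON in quotes. play_rows: Moves the arm, as the interface text tells. Its arguments: {"type":"object","properties":{"steps":{"type":"array"},"claw":{"type":"number"}},"required":["steps"]}

```bash
mkdir -p pics; cat > h.py <<'E'
import numpy as np,cv2
from scipy.spatial.transform import Rotation as R
from plant import manip,vision,order
def q2R(q): return R.from_quat([q[1],q[2],q[3],q[0]]).as_matrix()
def cam(n):
    s=manip.state(); i=vision.camera_info(n); p,d=vision.grab_frame(n)
    K=np.array(i["K"])
    if n=="wrist":
        T=np.eye(4);T[:3,:3]=q2R(s["tool_rot"]);T[:3,3]=s["tool_pos"];T=T@np.array(i["T_tool_cam"])
    else:
        o=np.array(i["orientation"]);T=np.eye(4);T[:3,:3]=q2R(o) if o.size==4 else o;T[:3,3]=i["eye"]
    return p,d,K,T
def cloud(d,K,T):
    v,u=np.mgrid[:d.shape[0],:d.shape[1]]
    P=np.stack([(u-K[0,2])/K[0,0]*d,(v-K[1,2])/K[1,1]*d,d],-1)
    W=P@T[:3,:3].T+T[:3,3]; W[d==0]=np.nan; return W
E
python3 - <<'E'
from h import *
for n in("top","side"):
    p,d,K,T=cam(n); cv2.imwrite(f"pics/{n}.png",p); np.savez(f"{n}.npz",p=p,d=d,K=K,T=T)
    print(n,K[0,0],T[:3,3].round(3),T[:3,2].round(2),np.mean(d>0))
s=manip.state();print(s["time"],s["tool_pos"],s["tool_rot"],s["contact_force"])
E
```

```text
top 477.1256969104917 [-0.417 -0.198  1.283] [ 0.61  0.13 -0.78] 0.9959765625
side 410.13244252495997 [0.218 0.972 0.931] [ 0.23 -0.75 -0.62] 0.996140625
0.1 [ 0.22109279 -0.58397876  0.23014784] [-9.64659923e-04  9.83677093e-01  1.79940111e-01 -5.31596915e-05] [-0.79394384 -0.03851901  0.1996614 ]
```

View pics/top.png

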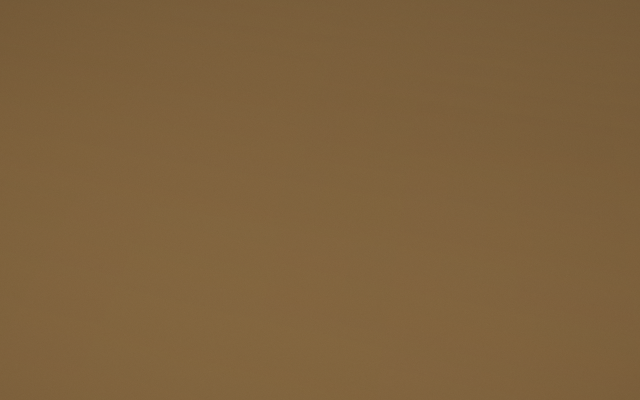

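View pics/side.png

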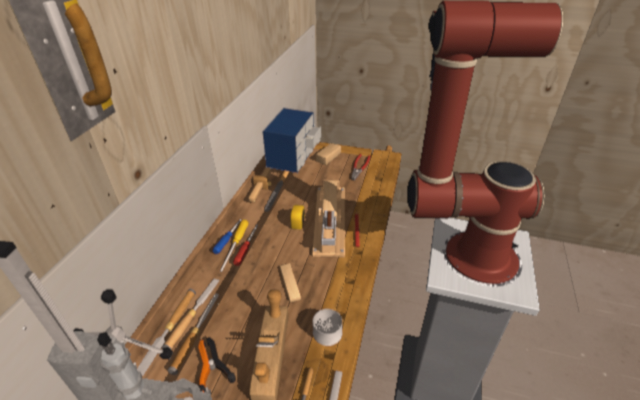

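The top view is blank brown, so something is blocking it. In the side view the jig with the keeper is around (330,220), the yellow tape is at (298,217), the red pencil at (357,230) and the tin at (327,325). There are pale offcuts at (290,282), (327,153) and (258,190). I'll enlarge the jig and check depths.

```bash
python3 - <<'E'
from h import *
t=np.load("top.npz");print("top depth",np.percentile(t["d"],[1,50,99]))
z=np.load("side.npz");W=cloud(z["d"],z["K"],z["T"])
for u,v in [(330,220),(298,217),(357,230),(327,325),(290,282),(327,153),(258,190),(329,222),(330,195),(328,250),(314,254),(345,254),(320,182),(342,186)]: print((u,v),W[v,u].round(3))
c=z["p"][140:310,230:400];cv2.imwrite("pics/jig.png",cv2.resize(c,(600,600),interpolation=cv2.INTER_CUBIC))
E
```

```text
top depth [0.06771435 0.08476314 0.11223798]
(330, 220) [0.461 0.072 0.099]
(298, 217) [0.578 0.038 0.055]
(357, 230) [ 0.389 -0.001  0.01 ]
(327, 325) [0.381 0.387 0.035]
(290, 282) [0.524 0.268 0.015]
(327, 153) [ 0.601 -0.389  0.034]
(258, 190) [ 0.801 -0.137 -0.012]
(329, 222) [0.463 0.075 0.093]
(330, 195) [ 0.506 -0.09   0.063]
(328, 250) [0.45  0.132 0.032]
(314, 254) [0.492 0.141 0.011]
(345, 254) [ 0.403  0.103 -0.001]
(320, 182) [ 0.585 -0.235  0.   ]
(342, 186) [ 0.497 -0.23   0.002]
```

View pics/jig.png

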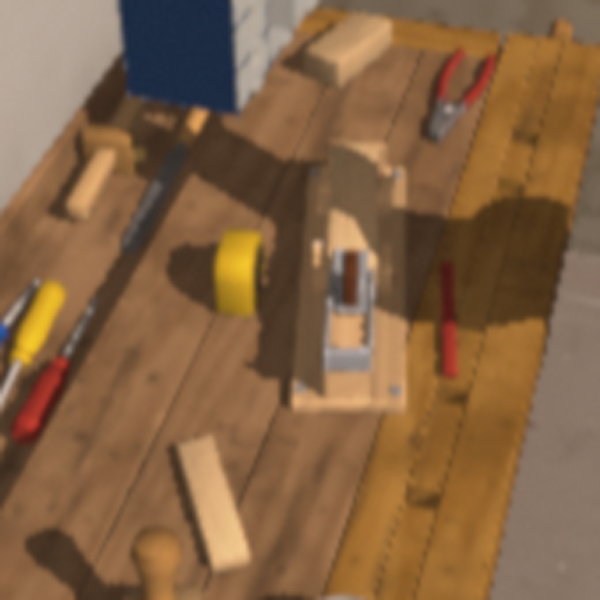

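The crop shows the jig with its steel keeper and brown fin at side pixel (329,218). The candidates for the batten are:
- **Offcut in the jig (328,200):** pale and flat, lying under the keeper.
- **Loose plank (290,282):** lies on the bench.
- **Block (327,153):** thick.
- **Stub (258,190):** short.

Only the one in the jig fits "lies in the cradles". Next I'll move the wrist camera over it.

```bash
cat >> h.py <<'E'
def to(target,yaw,s=None):
    """yaw: world angle of tool y, tool pointing down. prints shift(mm), turn(deg)"""
    s=s or manip.state(); M=q2R(s["tool_rot"])
    y=np.array([np.cos(yaw),np.sin(yaw),0]);z=np.array([0,0,-1.]);G=np.stack([np.cross(y,z),y,z],1)
    print("shift",(M.T@(np.array(target)-s["tool_pos"])*1e3).round(1),"turn",np.rad2deg(R.from_matrix(M.T@G).as_rotvec()).round(2))
E
python3 - <<'E'
from h import *
z=np.load("side.npz");W=cloud(z["d"],z["K"],z["T"]);w=W[170:260,300:350].reshape(-1,3)
w=w[(w[:,2]>.045)&(w[:,2]<.13)&(w[:,0]<.56)]
xy=w[:,:2].astype(np.float32);print(len(xy),cv2.minAreaRect(xy))
c,e,_=[*np.linalg.eigh(np.cov(xy.T))]+[0];print(xy.mean(0),np.rad2deg(np.arctan2(*e[::-1,1])))
print(vision.camera_info("wrist")["T_tool_cam"])
to([.43,0.03,.36],0.25)
E
```

```text
1003 ((0.48923829197883606, -0.022034823894500732), (0.07073044031858444, 0.33606159687042236), 14.439648628234863)
[ 0.48489946 -0.00599697] 104.55491350118096
[[-1.55485508e-03 -9.60464612e-01 -2.78397759e-01  7.13801834e-02]
 [ 9.99998736e-01 -1.58590798e-03 -1.13666934e-04 -1.61125167e-04]
 [-3.32340159e-04 -2.78397584e-01  9.60465863e-01 -1.42648312e-01]
 [ 0.00000000e+00  0.00000000e+00  0.00000000e+00  1.00000000e+00]]
shift [ 412.8 -500.5 -128.8] turn [-8.000e-02 -9.000e-02 -8.359e+01]
```

play_rows --steps '[[[413,-500,-129,0,0,-83.6],[413,-500,-129,0,0,-83.6],[413,-500,-129,0,0,-83.6],[413,-500,-129,0,0,-83.6],[413,-500,-129,0,0,-83.6],[413,-500,-129,0,0,-83.6],[413,-500,-129,0,0,-83.6],[413,-500,-129,0,0,-83.6],[413,-500,-129,0,0,-83.6],[413,-500,-129,0,0,-83.6],[413,-500,-129,0,0,-83.6],[413,-500,-129,0,0,-83.6]]]' --claw 1

```text
time: 1.1
tool_pos: [0.3793, -0.1184, 0.3289]
tool_rot: [0.0, 0.611, 0.791, 0.0]
contact_force: [0.4, -0.0, -0.8]
gripper_width: 0.997
grasp_force: 0.0
```

```bash
python3 - <<'E'
from h import *
s=manip.state();print(s["time"],s["tool_pos"]);to([.45,0.05,.34],0.25)
E
```

```text
1.1 [ 0.3793434  -0.1183774   0.32894986]
shift [145.1 110.8 -11. ] turn [0.02 0.01 0.29]
```

play_rows --steps '[[[145,111,-11,0,0,0.3],[145,111,-11,0,0,0.3],[145,111,-11,0,0,0.3],[145,111,-11,0,0,0.3],[145,111,-11,0,0,0.3],[145,111,-11,0,0,0.3],[145,111,-11,0,0,0.3]]]'

```text
time: 1.68
tool_pos: [0.4509, 0.0481, 0.3393]
tool_rot: [-0.0, 0.615, 0.789, -0.001]
contact_force: [0.3, 0.1, 0.7]
gripper_width: 1.003
grasp_force: 0.0
```

```bash
python3 - <<'E'
from h import *
p,d,K,T=cam("wrist");cv2.imwrite("pics/w1.png",p);np.savez("w1.npz",p=p,d=d,K=K,T=T);print(T[:3,3],T[:3,2],np.mean(d>0))
E
```

```text
[0.43447309 0.11711136 0.4819112 ] [ 0.06624841 -0.27070533 -0.96038001] 0.9961328125
```

View pics/w1.png

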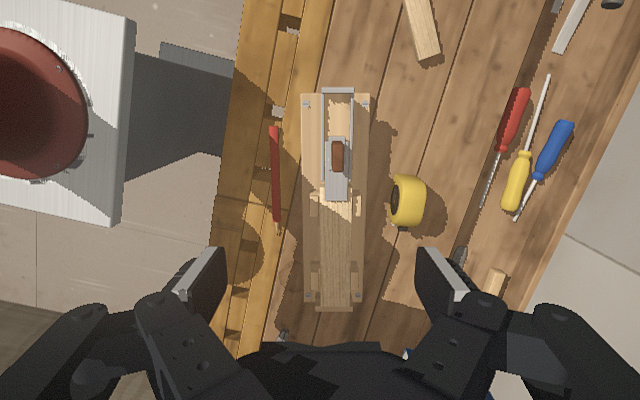

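The wrist view shows the jig upright from (302,95) to (370,308), with the brown fin at (337,156) and the keeper tip at (337,198). The batten spans rows 198–300, with the cradles at rows 205 and 272. The tape is at (408,200) and the pencil at (276,175). I'll measure the jig's yaw and the fin centre.

```bash
python3 - <<'E'
from h import *
z=np.load("w1.npz");p,d,K,T=[z[k] for k in "pdKT"];W=cloud(d,K,T)
m=np.zeros(d.shape,bool);m[80:320,290:385]=1
def ray(u,v,h):
    r=T[:3,:3]@np.linalg.inv(K)@[u,v,1];return T[:3,3]+r*(h-T[2,3])/r[2]
f=(m&(W[...,2]>.095)&(W[...,2]<.125)); 
n,l,st,c=cv2.connectedComponentsWithStats(f.astype(np.uint8))
i=1+st[1:,4].argmax();w=W[l==i];print("fin",st[i],c[i],"ray",ray(*c[i],.110).round(4),"cloud",w.mean(0).round(4),cv2.minAreaRect(w[:,:2].astype(np.float32)))
hsv=cv2.cvtColor(p,cv2.COLOR_BGR2HSV)
b=m&(W[...,2]>.055)&(W[...,2]<.066)
b[:200]=0
n,l,st,c=cv2.connectedComponentsWithStats(b.astype(np.uint8))
i=1+st[1:,4].argmax();w=W[l==i];print("batten",st[i],c[i],np.median(w,0).round(4),cv2.minAreaRect(w[:,:2].astype(np.float32)))
rows=[]
for v in range(215,268,4):
    us=np.where(l[v]==i)[0]
    if len(us): rows.append([*ray(us[0]-.5,v,.061)[:2],*ray(us[-1]+.5,v,.061)[:2]])
r=np.array(rows);mid=(r[:,:2]+r[:,2:])/2
print("width",np.linalg.norm(r[:,:2]-r[:,2:],axis=1).round(4))
a=np.polyfit(mid[:,1],mid[:,0],1);print("yaw",-np.arctan(a[0]),"line",a)
# whole jig
o=m&(W[...,2]>.009);w=W[o];print("jig",cv2.minAreaRect(w[:,:2].astype(np.float32)))
# tin/tape bounds near
t=cv2.inRange(hsv,(22,150,120),(35,255,255))>0;t[:,:380]=0;t[:,440:]=0;print("tape",np.nanmin(W[t],0),np.nanmax(W[t],0))
E
```

```text
fin [332 143  12  30 346] [337.51156069 157.55780347] ray [0.4689 0.0606 0.11  ] cloud [0.469  0.0605 0.1093] ((0.46913695335388184, 0.05967533588409424), (0.01315904501825571, 0.03350483626127243), 15.370019912719727)
batten [ 315  200   37  112 3394] [334.96817914 254.35886859] [ 0.5067 -0.0843  0.0612] ((0.5061419010162354, -0.09402590245008469), (0.054654210805892944, 0.1838601678609848), 14.163919448852539)
width [0.0449 0.0451 0.0452 0.0454 0.0456 0.0443 0.0445 0.0447 0.0448 0.045
 0.0452 0.0454 0.0455 0.0457]
yaw 0.24725821230832012 line [-0.25242341  0.48503861]
jig ((0.49196624755859375, -0.028761625289916992), (0.10017409920692444, 0.3450697362422943), 14.093639373779297)
tape [ 0.56908944 -0.02379956  0.00566782] [0.60929583 0.04705613 0.0657548 ]
```

```bash
python3 - <<'E'
from h import *
to([.469,.0603,.083],0.247)
E
```

```text
shift [  8.2  21.1 256.3] turn [-0.08  0.01 -0.11]
```

play_rows --steps '[[[8,21,60,0,0,0],[8,21,120,0,0,0],[8,21,160,0,0,0],[8,21,190,0,0,0],[8,21,210,0,0,0],[8,21,225,0,0,0],[8,21,240,0,0,0],[8,21,250,0,0,0],[8,21,256,0,0,0],[8,21,256,0,0,0],[8,21,256,0,0,0]]]'

```text
time: 2.65
tool_pos: [0.4702, 0.0598, 0.0848]
tool_rot: [0.001, 0.616, 0.788, 0.0]
contact_force: [-1.1, -0.5, 0.2]
gripper_width: 1.003
grasp_force: 0.0
```

play_rows --steps '[[[0,0,0,0,0,0],[0,0,0,0,0,0],[0,0,0,0,0,0],[0,0,0,0,0,0],[0,0,0,0,0,0],[0,0,0,0,0,0],[0,0,0,0,0,0],[0,0,0,0,0,0],[0,0,0,0,0,0],[0,0,0,0,0,0]]]' --claw -1

```text
time: 3.48
tool_pos: [0.4688, 0.0603, 0.0843]
tool_rot: [-0.001, 0.615, 0.788, -0.001]
contact_force: [-5.1, -0.7, 5.9]
gripper_width: 0.151
grasp_force: 59.1
```

play_rows --steps '[[[5,0,0,0,0,0],[10,0,0,0,0,0],[16,0,0,0,0,0],[22,0,0,0,0,0],[28,0,0,0,0,0],[34,0,0,0,0,0],[39,0,0,0,0,0],[43,0,0,0,0,0],[46,0,0,0,0,0],[47,0,0,0,0,0],[47,0,0,0,0,0]]]'

```text
time: 4.4
tool_pos: [0.4574, 0.1058, 0.0843]
tool_rot: [-0.001, 0.615, 0.788, -0.001]
contact_force: [-5.6, -1.8, 5.6]
gripper_width: 0.155
grasp_force: 59.1
```

play_rows --steps '[[[1,0,0,0,0,0],[2,0,0,0,0,0],[3,0,0,0,0,0],[4,0,0,0,0,0]]]'

```text
time: 4.73
tool_pos: [0.4565, 0.1093, 0.0842]
tool_rot: [-0.0, 0.615, 0.788, -0.001]
contact_force: [-5.1, -3.9, 4.9]
gripper_width: 0.151
grasp_force: 59.1
```

play_rows --steps '[[[1,0,0,0,0,0],[2,0,0,0,0,0],[3,0,0,0,0,0],[4,0,0,0,0,0],[4,0,0,0,0,0]]]'

```text
time: 5.15
tool_pos: [0.4555, 0.1133, 0.0842]
tool_rot: [-0.0, 0.615, 0.788, -0.001]
contact_force: [-4.0, -3.4, 5.4]
gripper_width: 0.153
grasp_force: 59.1
```

play_rows --steps '[[[1,0,0,0,0,0],[2,0,0,0,0,0],[3,0,0,0,0,0],[3,0,0,0,0,0]]]'

```text
time: 5.48
tool_pos: [0.455, 0.1154, 0.0842]
tool_rot: [0.0, 0.615, 0.788, -0.002]
contact_force: [-4.2, -6.8, 5.5]
gripper_width: 0.153
grasp_force: 59.0
```

play_rows --steps '[[[1,0,0,0,0,0],[2,0,0,0,0,0],[2,0,0,0,0,0],[2,0,0,0,0,0]]]'

```text
time: 5.82
tool_pos: [0.455, 0.1155, 0.0842]
tool_rot: [0.002, 0.615, 0.788, -0.003]
contact_force: [-2.4, -13.3, 4.2]
gripper_width: 0.151
grasp_force: 58.9
```

play_rows --steps '[[[-2,0,0,0,0,0],[-2,0,0,0,0,0],[-2,0,0,0,0,0]]]'

```text
time: 6.07
tool_pos: [0.455, 0.1154, 0.0842]
tool_rot: [0.0, 0.615, 0.788, -0.002]
contact_force: [-5.0, -5.9, 5.3]
gripper_width: 0.15
grasp_force: 59.1
```

play_rows --steps '[[[0,0,0,0,0,0],[0,0,0,0,0,0],[0,0,0,0,0,0],[0,0,0,0,0,0],[0,0,-4,0,0,0],[0,0,-15,0,0,0],[0,0,-40,0,0,0],[0,0,-75,0,0,0],[0,0,-110,0,0,0],[0,0,-145,0,0,0],[0,0,-165,0,0,0],[0,0,-170,0,0,0]]]' --claw 0.5

```text
time: 7.07
tool_pos: [0.4578, 0.117, 0.2606]
tool_rot: [0.004, 0.615, 0.788, 0.004]
contact_force: [0.7, -1.2, 1.1]
gripper_width: 0.75
grasp_force: 0.0
```

play_rows --steps '[[[-20,0,0,0,0,0],[-50,0,0,0,0,0],[-70,0,0,0,0,0],[-80,0,0,0,0,0],[-80,0,0,0,0,0],[-80,0,0,0,0,0],[-80,0,0,0,0,0]]]'

```text
time: 7.65
tool_pos: [0.4746, 0.0399, 0.2535]
tool_rot: [-0.001, 0.615, 0.788, 0.0]
contact_force: [0.6, -0.3, 0.1]
gripper_width: 0.75
grasp_force: 0.0
```

```bash
python3 - <<'E'
from h import *
p,d,K,T=cam("wrist");cv2.imwrite("pics/w2.png",p);np.savez("w2.npz",p=p,d=d,K=K,T=T)
E
```

```text
(no output)
```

View pics/w2.png

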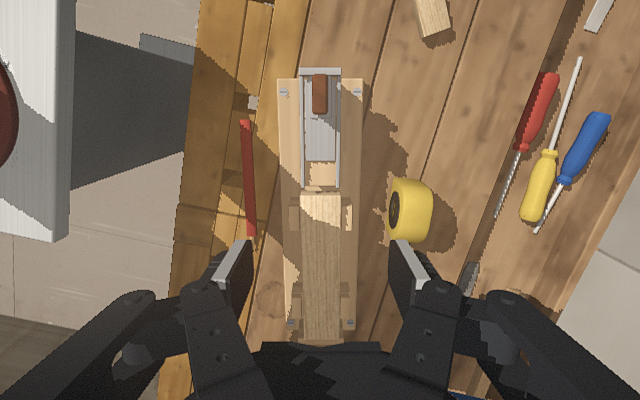

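The keeper is now fully back, with its tip at (320,160) and the fin at (320,93). The batten's +y end is visible at (320,194), with the cradle cheeks at rows 217 and 292. I'll measure the +y end and the centreline.

```bash
python3 - <<'E'
from h import *
z=np.load("w2.npz");p,d,K,T=[z[k] for k in "pdKT"];W=cloud(d,K,T)
Z=W[...,2]; b=(Z>.056)&(Z<.066);b[:192]=0;b[340:]=0;b[:,:285]=0;b[:,:][:,360:]=0
n,l,st,c=cv2.connectedComponentsWithStats(b.astype(np.uint8));i=1+st[1:,4].argmax();print(st[i])
yw=.247;X=np.array([np.cos(yw),np.sin(yw)]);Y=np.array([-X[1],X[0]]);O=np.array([.492,-.029])
def ray(u,v,h):
    r=T[:3,:3]@np.linalg.inv(K)@[u,v,1];return (T[:3,3]+r*(h-T[2,3])/r[2])[:2]
L=lambda q:np.array([(q-O)@X,(q-O)@Y])
for v in range(235,276,8):
    us=np.where(l[v]==i)[0]
    print(v,L(ray(us[0]-.5,v,.061)).round(4),L(ray(us[-1]+.5,v,.061)).round(4))
# height profile on centre column, and cradle cheeks beside batten
print("col320 z",[(v,round(float(Z[v,320]),3),L(ray(320,v,.061))[1].round(4)) for v in range(184,204,2)])
ch=(Z>.045)&(Z<.056)
for u in (296,348): print(u,[(v,L(ray(u,v,.052))[1].round(4)) for v in range(196,320) if ch[v,u]!=ch[v-1,u]])
print("batten end rows",[(v,L(ray(322,v,.061))[1].round(4),round(float(Z[v,322]),3)) for v in range(328,346,2)])
E
```

```text
[ 300  194   41  146 5538]
235 [-0.0224 -0.0035] [ 0.0231 -0.0037]
243 [-0.0226 -0.0135] [ 0.0232 -0.0136]
251 [-0.0217 -0.0235] [ 0.0222 -0.0237]
259 [-0.0219 -0.0338] [ 0.0224 -0.0339]
267 [-0.0221 -0.0442] [ 0.0225 -0.0443]
275 [-0.0223 -0.0547] [ 0.0227 -0.0548]
col320 z [(184, 0.063, np.float64(0.0563)), (186, 0.062, np.float64(0.054)), (188, 0.015, np.float64(0.0518)), (190, 0.014, np.float64(0.0495)), (192, 0.048, np.float64(0.0473)), (194, 0.055, np.float64(0.045)), (196, 0.061, np.float64(0.0427)), (198, 0.061, np.float64(0.0404)), (200, 0.06, np.float64(0.0381)), (202, 0.061, np.float64(0.0358))]
296 [(205, np.float64(0.0294)), (213, np.float64(0.0198)), (214, np.float64(0.0186)), (231, np.float64(-0.0024)), (296, np.float64(-0.0892)), (319, np.float64(-0.1227))]
348 [(205, np.float64(0.0293)), (231, np.float64(-0.0026)), (294, np.float64(-0.0866)), (319, np.float64(-0.1229))]
batten end rows [(328, np.float64(-0.1291), 0.062), (330, np.float64(-0.1321), 0.062), (332, np.float64(-0.135), 0.062), (334, np.float64(-0.138), 0.061), (336, np.float64(-0.141), 0.062), (338, np.float64(-0.144), 0.061), (340, np.float64(-0.1471), 0.054), (342, np.float64(-0.1501), 0.056), (344, np.float64(-0.1532), 0.056)]
```

```bash
python3 - <<'E'
from h import *
to([.5046,-.0779,.028],0.247)
E
```

```text
shift [-121.8    0.5  225.5] turn [-0.02 -0.04 -0.06]
```

play_rows --steps '[[[-30,0,0,0,0,0],[-65,0,20,0,0,0],[-100,0,40,0,0,0],[-118,0,60,0,0,0],[-122,0.5,90,0,0,0],[-122,0.5,120,0,0,0],[-122,0.5,130,0,0,0],[-122,0.5,130,0,0,0],[-122,0.5,130,0,0,0]]]'

```text
time: 8.45
tool_pos: [0.5051, -0.0784, 0.1243]
tool_rot: [-0.0, 0.615, 0.789, 0.0]
contact_force: [0.6, 0.6, -0.8]
gripper_width: 0.746
grasp_force: 0.0
```

```bash
python3 - <<'E'
from h import *
to([.5046,-.0779,.028],0.247)
E
```

```text
shift [ 0.6 -0.3 96.3] turn [-0.01 -0.01 -0.05]
```

play_rows --steps '[[[0.5,0,20,0,0,0],[0.5,0,40,0,0,0],[0.5,0,60,0,0,0],[0.5,0,75,0,0,0],[0.5,0,86,0,0,0],[0.5,0,93,0,0,0],[0.5,0,96,0,0,0],[0.5,0,96,0,0,0],[0.5,0,96,0,0,0]]]'

```text
time: 9.2
tool_pos: [0.5058, -0.0789, 0.029]
tool_rot: [0.001, 0.615, 0.788, 0.0]
contact_force: [-0.5, -0.4, -0.5]
gripper_width: 0.751
grasp_force: 0.0
```

play_rows --steps '[[[0,0,0,0,0,0],[0,0,0,0,0,0],[0,0,0,0,0,0],[0,0,0,0,0,0],[0,0,0,0,0,0],[0,0,0,0,0,0],[0,0,0,0,0,0],[0,0,0,0,0,0]]]' --claw -1

```text
time: 9.87
tool_pos: [0.5058, -0.079, 0.0292]
tool_rot: [0.001, 0.615, 0.788, 0.0]
contact_force: [-1.6, 0.1, 6.8]
gripper_width: 0.517
grasp_force: 62.8
```

play_rows --steps '[[[0,0,-3,0,0,0],[0,0,-7,0,0,0],[0,0,-12,0,0,0],[0,0,-18,0,0,0],[0,0,-25,0,0,0],[0,0,-33,0,0,0],[0,0,-42,0,0,0],[0,0,-51,0,0,0],[0,0,-60,0,0,0],[0,0,-69,0,0,0],[0,0,-76,0,0,0],[0,0,-80,0,0,0]]]'

```text
time: 10.87
tool_pos: [0.5055, -0.0789, 0.1095]
tool_rot: [0.001, 0.615, 0.788, 0.0]
contact_force: [0.3, -0.3, -0.2]
gripper_width: 0.515
grasp_force: 62.0
```

play_rows --steps '[[[0,0,-6,0,0,0],[0,0,-14,0,0,0],[0,0,-23,0,0,0],[0,0,-33,0,0,0],[0,0,-43,0,0,0],[0,0,-53,0,0,0],[0,0,-62,0,0,0],[0,0,-70,0,0,0],[0,0,-76,0,0,0],[0,0,-79,0,0,0],[0,0,-80,0,0,0],[0,0,-80,0,0,0]]]'

```text
time: 11.87
tool_pos: [0.5048, -0.0787, 0.1878]
tool_rot: [-0.0, 0.615, 0.788, -0.0]
contact_force: [0.2, 0.4, -0.6]
gripper_width: 0.518
grasp_force: 62.0
```

play_rows --steps '[[[0,0,0,0,0,0],[0,0,0,0,0,0],[0,0,0,0,0,0],[0,0,0,0,0,0],[0,0,0,0,0,0],[0,0,0,0,0,0]]]'

```text
time: 12.37
tool_pos: [0.5048, -0.0786, 0.1877]
tool_rot: [-0.0, 0.615, 0.788, -0.0]
contact_force: [-0.5, -0.1, -0.7]
gripper_width: 0.521
grasp_force: 62.0
```

```bash
python3 - <<'E'
from h import *
p,d,K,T=cam("side");q,e,_,T2=cam("wrist")
W=cloud(e,_,T2);m=(W[...,2]>.2)&(W[...,2]<.24);m[:, :290]=0;m[:,360:]=0
w=W[m];print("batten pts",len(w),np.percentile(w[:,2],[5,50,95]).round(4))
A=np.c_[w[:,:2],np.ones(len(w))];k=np.linalg.lstsq(A,w[:,2],rcond=None)[0];print("slope",k[:2])
c=cv2.resize(p[120:280,230:430],(500,400));cv2.imwrite("pics/end.png",np.hstack([c,cv2.resize(q,(300,188))[:,:,:].repeat(1,0) if 0 else cv2.copyMakeBorder(cv2.resize(q,(300,188)),0,212,0,0,0)]))
E
```

```text
batten pts 22535 [0.2187 0.2197 0.2207]
slope [-0.00106184  0.00024422]
```

View pics/end.png

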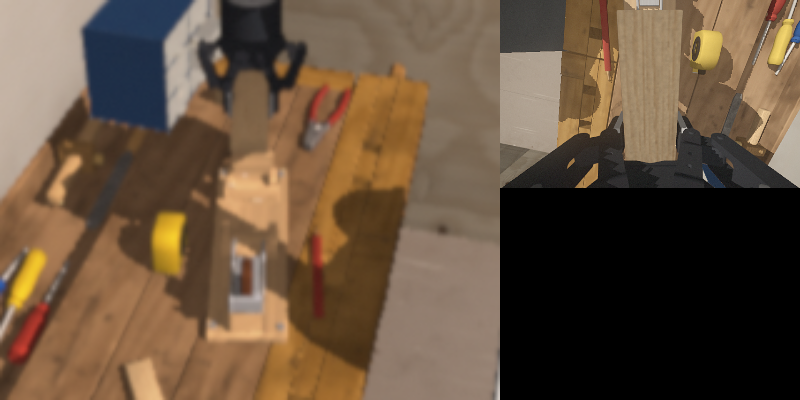

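The picture shows the batten held in the gripper at about (250,110), clear above the jig. Its top is at 220 mm, so the underside is at about 199 mm, and the slope is under 0.002. The keeper is still back, and the tape and pencil haven't moved. Handing in.

```bash
python3 -c "
from h import *
print(order.job_done())"
```

```text
the job is handed in; nothing more can be done
None
```

The keeper is back at its stop and the batten is held level and steady in the gripper, its underside about 199 mm above the bench; the job is handed in, but no verdict came back.

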